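Load a tag holder behind the lip of a drill-stand carrier and hold it home

TASK

The drill head leaves no room to load: pull the carrier by its black knob out along its rail until its roller clicks into the loading-station notch, the one with the green marker. Then take the holder with the brass tag by its orange tab, lay it flat on the carrier, slide its front edge in under the steel lip between the guides and push on against the ejector spring until it is fully home on the stop. Finish while still holding it pressed home there, so that I can tighten the clamp screw (let go and the spring pushes it out again); leave the copper-tag holder and everything else on the bench alone.

Things in the scene. Friction and masses are not known exactly. Their poses are not given: they have to be found in the camera images.
- carrier (a joint): travel of the carrier along its rail, m: 0 in the notch under the drill, 0.160 in the loading-station notch (green marker), end stop 0.185; it grows towards -y of nest. A sprung brass roller draws the carrier to the notch's centre from up to 5 mm off once let go; about 7 N pulls it out again. Elsewhere about 1 N of drag
- carrier_knob (a point): centre of the carrier's black cylindrical pull knob: upright, 22 mm in diameter, 30 mm tall, on a 12 mm stem 20 mm tall; this point is 35 mm above the carrier's flat aluminium top and about 91 mm above the bench. Room for fingers all round it (the drill head is above and on the +y side of it). It moves with the carrier.
- nest (a point): on the carrier: where brass_holder_plate lies when the holder is fully home. x is the push-in direction (level, away from the robot, square to the rail), y along the rail towards the drill column, z up. The carrier's flat aluminium top lies 3 mm below this point, from x = -70 to +57 mm; the stop for the holder's front edge is at x = +40 mm. Nothing is overhead at the loading station
- lip (a point): on the carrier: middle of the lip's near lower edge, 25 mm beyond nest in x and 5 mm above it. The lip is a dark steel plate 6 mm thick, its underside 8 mm above the flat top. Under it two side guides 8 mm high and 53 mm apart begin 20 mm before this edge and run to the stop 15 mm behind it; flared lead-ins before them open to about 75 mm apart at 50 mm before this edge
- ejector (a joint): travel in m of the sprung brass ejector under the lip: 0 free, when it stands 10 mm in front of the stop; 0.010 with the holder home on the stop. It pushes back with 3 N at 0, rising to 7 N at 0.010.
- brass_holder_tab (a point): the wanted holder (brass tag, orange tab): grip point on its upright tab, 30 mm above the holder's underside. The tab is 10 mm thick along x, 30 mm wide along y, from 6 to 46 mm above the underside, and stands 30 mm behind (-x of) the plate's centre. Axes: x from the tab to the front edge that goes under the lip, z up. The holder weighs about 90 g.
- brass_holder_plate (a point): centre of the same holder's flat aluminium plate, 80 mm along x, 50 mm along y, 6 mm thick (3 mm above the underside). Same axes. The front edge is at x = +40 mm.
- copper_holder: a second tag holder, same size and shape as the wanted one but with a copper tag and a black tab; leave it where it is
- findings_jar: closed glass jar with a steel lid, 68 mm wide, 85 mm tall; leave alone
- pen_cup: green glass cup of pens, 76 mm wide, 150 mm tall with its pens; leave alone
- bench_block: steel bench block 65 x 65 x 22 mm; leave alone
- pliers: pliers with red handles lying flat, about 140 mm long, 12 mm high; leave alone
- hammer: small hammer lying flat; leave alone
- screwdriver: screwdriver with a yellow handle, 160 mm long, lying flat; leave alone
- scrap_dish: white dish, 80 mm wide, 25 mm tall; leave alone
- brass_holder: the same holder as a whole; origin at the centre of its underside, same axes
There are look-alikes about, which are no part of the job. Leave any brown or pink look-alike of the brass_holder alone.

How it is judged:
By the outcome, as a careful person would: the job done as asked, in the order asked, and still so for the second after the job is handed in, while the arm keeps its last pose, push and grip.
It also fails if it takes over 53 s, if anything falls off the work surface, if the arm or the gripper's body presses on something with over 40 N, if the wrist force passes 120 N, or if a joint passes its speed limit or range.

ROBOT

A 7-joint arm with a two-finger parallel gripper is mounted at the origin on the work surface. World frame = base frame: x ahead of the robot, y to its left, z up, the work surface at z = 0. Lengths are in m, angles in rad, forces in N, time in s.
With the tool pointing down it reaches from about 0.375 to 0.925 m from the base axis. Payload 3.1 kg.
Tool frame: the origin (TCP) lies between the finger pads; the fingertips stand 8 mm ahead of it and the grasp point (between the pads) lies 11 mm behind it (env.finger_overhang is the distance from the TCP to the fingertips, in m); x points along the fingers, y is the direction in which the jaws open and shut, and the axes are right-handed (so a half turn about x gives the same grasp; the last joint's range is limited). The gripper opens to 85 mm and grips with 20 to 120 N. Pads are 22 mm wide; open, the fingers measure 114 mm over their backs; the gripper's body (76 mm by 85 mm) begins 54 mm behind the grasp point. The pads swing forward as they close: fully open they stand 13 mm farther back than shut.
Start: joints at [-1.356, 0.383, 0.044, 1.598, -0.018, 1.161, -0.05], TCP at [0.2, 0.618, 0.239] pointing down, gripper open.
Joint ranges: [-2.61, 2.61], [-0.41, 2.15], [-1.48, 1.57], [0, 2.5], [-1.57, 4.71], [0.05, 1.97], [-2.85, 2.85]. Speed limits (rad/s): [2.79, 2.79, 3.14, 3.14, 3.14, 3.14, 3.14].

INTERFACE

Orientations are given as a unit quaternion [x, y, z, w].
In Python, from bench import env gives the robot as it stands. Calls block until the motion is done:
- env.move_pose(position, orientation): joint-space move of the TCP to a pose.
- env.line_to(position, orientation=None, feed=0.15): straight line of the TCP; orientation=None keeps the orientation; feed is the mean speed in m/s.
- env.goto_joints(angles): joint-space move.
- env.set_gripper(opening, squeeze=None): finger opening in m; squeeze is the grip in N (None keeps the last); returns when the fingers have stopped.
- env.pause(seconds).
- env.inverse_kinematics(position, orientation): joint angles nearest the present ones, or None.
- env.read_state(): the state.
- env.capture(name): name is "scene" or "top" or "wrist"; returns a dict with "image" (400x640x3 uint8, blue, green, red), "fx", "fy", "cx", "cy" (pixels), "R" (3x3) and "t" (3): a world point X has camera coordinates R X + t. Camera axes: x right, y down, z forward; pixel columns grow to the right and rows downward; lengths in m; the calibration is good to about 2 mm. A picture is of the moment at which its call begins. There is no depth.
A pose or a line that the arm cannot do raises env.MotionError and nothing moves.
- env.hand_in(): hands the job in, once; it reports no verdict.
Trained networks look in the newest picture that a camera, given by its name, has taken for a name from the list of things; names that differ only in an ending like _2 or _b are one class to them, and where a whole thing is asked for, a point or a joint stands for the part that bears it (a point fixed in the world has none). Each returns a list of dicts, best first, with "conf" (0 to 1); they miss things now and then, are a little off and sometimes report something else, mostly with a low value. They report only what shows in the picture. A call takes as long as a camera call. They do not tell look-alikes from the thing itself.
- env.find_in(query, camera): "position" ([x, y, z] in m, in the coordinates of the camera as it stood for that picture, good to about 4 mm: the middle of the surface that is visible of it).
The state is a dict: "clock": time; "joints": joint angles; "dq": joint speeds; "joint_torque": joint torques, N m; "eef_pos": TCP position; "tool_rot": TCP orientation; "ft_force": force on the tool from outside, world axes, zero at the start; "wrist_torque": the same for the moment, N m; "finger_gap": finger opening in m.
Only numpy, scipy, OpenCV 4.12 (cv2) and the standard library are available. Lean on these libraries where they do the work, as an engineer would, in place of code of your own. Each camera call takes 0.05 s, during which the arm holds its last target.

## Working session

There is one attempt and no reset: what is moved stays moved. The work goes in short steps, each a Python script; the robot and the scene stay as the last script left them, time stands still between calls to the robot, and variables do not carry over. Pictures are saved under pics/ and viewed, and the job is handed in when it is done.

```bash
ls; mkdir -p pics; python3 - <<'E'
from bench import env
import cv2
for n in("scene","top","wrist"):
    c=env.capture(n); cv2.imwrite(f"pics/{n}0.png",c["image"])
    print(n,c["fx"],c["cx"],c["cy"],c["R"],c["t"])
    import numpy as np
    R=np.array(c["R"]);t=np.array(c["t"])
    for q in("carrier_knob","nest","lip","brass_holder_tab","brass_holder_plate","brass_holder","copper_holder"):
        for d in env.find_in(q,n)[:4]:
            print(q,round(d["conf"],2),(R.T@(np.array(d["position"])-t)).round(4))
print(env.read_state())
E
```

```text
pics
scene 438.4222263718629 310.6426684115264 202.90802595680924 [[-0.65341926  0.75691354  0.01118779]
 [ 0.56191039  0.49487655 -0.66283777]
 [-0.50724746 -0.42682443 -0.74867945]] [ 0.44281042 -0.15444344  1.41167628]
carrier_knob 0.87 [0.6189 0.1393 0.0601]
carrier_knob 0.3 [ 0.6334 -0.2737  0.0049]
lip 0.88 [0.6171 0.1444 0.0579]
lip 0.19 [ 0.6336 -0.2748  0.0081]
brass_holder_tab 0.75 [ 0.6337 -0.2723  0.0061]
brass_holder_tab 0.75 [ 0.7154 -0.3818  0.0066]
brass_holder_tab 0.71 [ 0.2911 -0.2332  0.0093]
brass_holder_tab 0.71 [ 0.38   -0.5675  0.0074]
brass_holder_plate 0.98 [ 0.6311 -0.271   0.005 ]
brass_holder_plate 0.8 [ 0.39   -0.5697  0.0083]
brass_holder_plate 0.65 [ 0.2901 -0.2357  0.0091]
brass_holder_plate 0.56 [ 0.7123 -0.3768  0.0092]
brass_holder 0.97 [ 0.6302 -0.2738  0.0097]
brass_holder 0.82 [ 0.2926 -0.2343  0.0029]
brass_holder 0.79 [ 0.7185 -0.3813  0.0036]
brass_holder 0.66 [ 0.3889 -0.5726  0.0109]
copper_holder 0.64 [ 0.4611 -0.2517  0.0054]
copper_holder 0.45 [ 0.6901 -0.5172  0.0283]
top 375.86757505561616 324.7186596828357 203.9373526498052 [[ 0.022608
[... 1169 characters left out ...]
: 1.2, 'joints': array([-1.35578882,  0.38288584,  0.04388361,  1.59789193, -0.01789598,
        1.16117232, -0.04993297]), 'dq': array([-4.68419461e-04, -5.40829336e-04, -1.99503626e-03,  6.77367935e-04,
       -6.91708701e-04,  8.55380842e-05, -8.41601442e-04]), 'joint_torque': array([ 1.79588374e-04, -4.33441257e+01,  1.02297798e+00, -2.49913663e+01,
        1.04740541e-02,  1.89174229e-03,  3.50588508e-06]), 'eef_pos': array([0.19999979, 0.61848256, 0.23928184]), 'tool_rot': array([ 0.11014644,  0.69848495, -0.11012025,  0.69846981]), 'ft_force': array([0.18839513, 0.36089441, 0.02398648]), 'wrist_torque': array([-0.02985182,  0.00574885, -0.03624385]), 'finger_gap': 0.08540208072820034}
```

View images.

View pics/scene0.png

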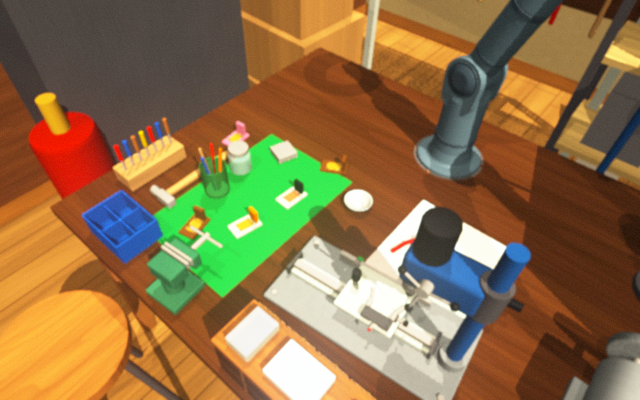

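View pics/top0.png

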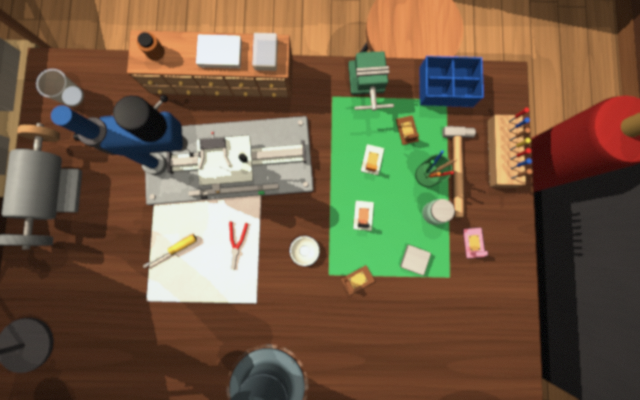

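```bash
python3 - <<'E'
import cv2,numpy as np
s=cv2.imread("pics/scene0.png");t=cv2.imread("pics/top0.png")
cv2.imwrite("pics/z1.png",np.hstack([cv2.resize(s[190:250,215:325][:, :80],(400,300),interpolation=2),cv2.resize(t[140:185,340:400],(400,300),interpolation=2)]))
cv2.imwrite("pics/z2.png",cv2.resize(t[110:215,135:320],None,fx=4.3,fy=4.3,interpolation=2))
cv2.imwrite("pics/z3.png",cv2.resize(s[230:390,260:480],None,fx=3.6,fy=3.6,interpolation=2))
E
```

```text
(no output)
```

View pics/z1.png

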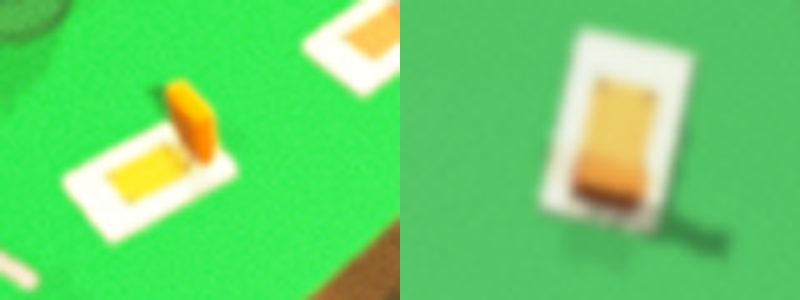

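View pics/z2.png

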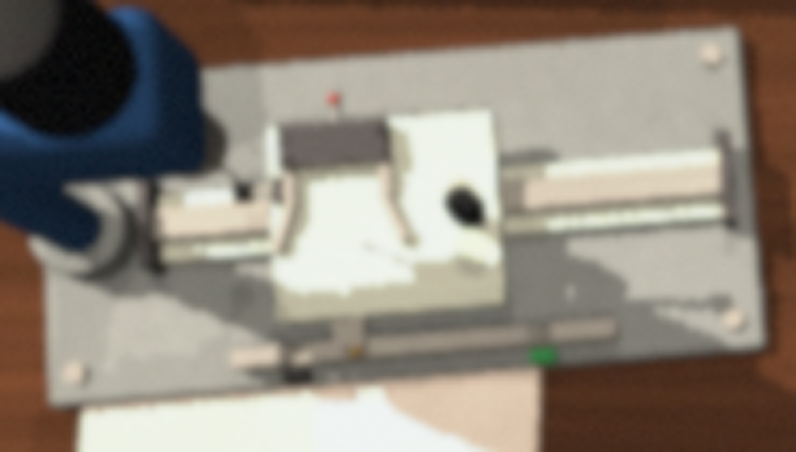

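View pics/z3.png

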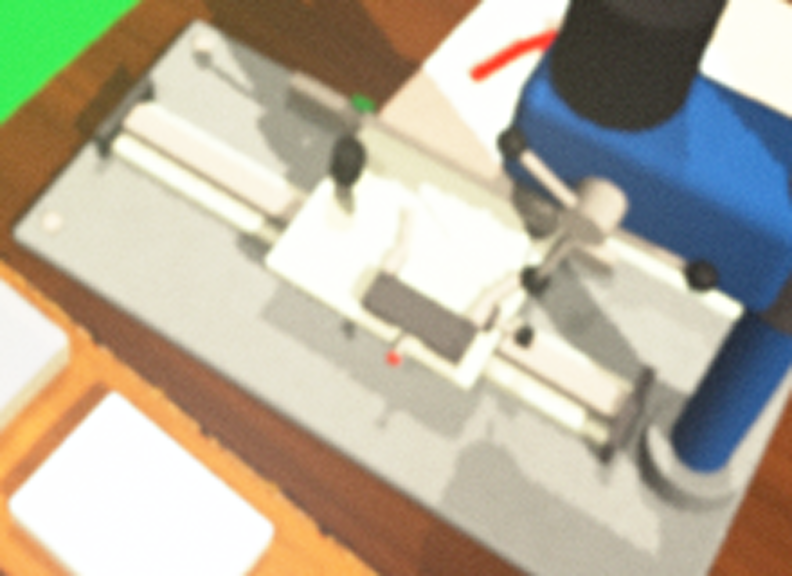

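```bash
cat > h.py <<'E'
import numpy as np,cv2
from scipy.spatial.transform import Rotation as Rn
def w(cam,uv,z):
    R=np.array(cam["R"]);t=np.array(cam["t"])
    d=R.T@np.array([(uv[0]-cam["cx"])/cam["fx"],(uv[1]-cam["cy"])/cam["fy"],1.])
    o=-R.T@t
    return o+d*(z-o[2])/d[2]
def px(cam,X):
    p=np.array(cam["R"])@np.array(X)+np.array(cam["t"]); return np.array([p[0]/p[2]*cam["fx"]+cam["cx"],p[1]/p[2]*cam["fy"]+cam["cy"]])
def down(psi):
    # tool x down, tool y (jaw) at angle psi in world
    x=np.array([0,0,-1.]);y=np.array([np.cos(psi),np.sin(psi),0]);z=np.cross(x,y)
    return Rn.from_matrix(np.column_stack([x,y,z])).as_quat()
E
python3 - <<'E'
from h import *
from bench import env
t=env.capture("top");s=env.capture("scene")
T=lambda p:np.array([135+p[0]/4.3,110+p[1]/4.3]); S=lambda p:np.array([260+p[0]/3.6,230+p[1]/3.6])
print("knob top",w(t,T((463,203)),.100), "scene",w(s,S((347,160)),.091))
print("base edges");
for a,b in [((210,68),(738,28)),((50,403),(765,345)),((738,28),(765,345))]:
    A=w(t,T(a),.01);B=w(t,T(b),.01);d=B-A;print(A,B,np.degrees(np.arctan2(d[1],d[0])))
for a,b in [((195,20),(15,235)),((15,235),(500,560))]:
    A=w(s,S(a),.01);B=w(s,S(b),.01);d=B-A;print(A,B,np.degrees(np.arctan2(d[1],d[0])))
print("carrier corners z.056")
for a in [(270,125),(492,110),(503,290),(283,310)]: print(w(t,T(a),.056))
print("scene corners")
for a in [(270,262),(468,385)]: print(w(s,S(a),.056))
print("lip near edge z.067 top"); 
for a in [(285,165),(388,165),(285,125),(385,120)]: print(w(t,T(a),.070))
print("scene lip");
for a in [(365,300),(462,360),(385,272),(478,325)]: print(w(s,S(a),.070))
Z=lambda p:np.array([340+(p[0]-400)*60/400,140+p[1]*45/300])
print("holder top")
c=[w(t,Z(a),.006) for a in[(580,28),(693,52),(655,232),(540,208)]]
print(np.array(c),np.mean(c,0),[np.linalg.norm(c[i]-c[i-1]) for i in range(4)])
d=(c[0]+c[1]-c[2]-c[3])/2;print(np.degrees(np.arctan2(d[1],d[0])))
Y=lambda p:np.array([215+p[0]*80/400,190+p[1]*60/300])
c=[w(s,Y(a),.006) for a in[(115,243),(62,182),(165,122),(238,172)]]
print(np.array(c),np.mean(c,0),[np.linalg.norm(c[i]-c[i-1]) for i in range(4)])
d=(c[0]+c[1]-c[2]-c[3])/2;print(np.degrees(np.arctan2(d[1],d[0])))
E
```

```text
knob top [0.60490812 0.07490565 0.1       ] scene [0.6068114  0.07579529 0.091     ]
base edges
[0.71501981 0.26793185 0.01      ] [ 0.75294239 -0.08578971  0.01      ] -83.88067886369139
[0.48595143 0.35671169 0.01      ] [ 0.53608625 -0.10981333  0.01      ] -83.86628386680233
[ 0.75294239 -0.08578971  0.01      ] [ 0.53608625 -0.10981333  0.01      ] -173.67847275636115
[ 0.53800509 -0.10822231  0.01      ] [ 0.75461742 -0.08166452  0.01      ] 6.989873334280552
[ 0.75461742 -0.08166452  0.01      ] [0.72036423 0.28103798 0.01      ] 95.39494395929178
carrier corners z.056
[0.66338862 0.20988289 0.056     ]
[0.6771772  0.06865097 0.056     ]
[0.55993227 0.0562257  0.056     ]
[0.54354947 0.19415252 0.056     ]
scene corners
[0.6791766  0.07341431 0.056     ]
[0.66510046 0.21340944 0.056     ]
lip near edge z.067 top
[0.63369477 0.19415    0.07      ]
[0.63543642 0.12957193 0.07      ]
[0.65957767 0.19575229 0.07      ]
[0.66455013 0.13304505 0.07      ]
scene lip
[0.66762394 0.1373884  0.07      ]
[0.66109828 0.20398334 0.07      ]
[0.64423888 0.13545788 0.07      ]
[0.63602161 0.19859993 0.07      ]
holder top
[[ 0.67599254 -0.26328705  0.006     ]
 [ 0.66658868 -0.31271025  0.006     ]
 [ 0.58638042 -0.29655137  0.006     ]
 [ 0.59564138 -0.24670251  0.006     ]] [ 0.63115075 -0.2798128   0.006     ] [np.float64(0.08204483623995062), np.float64(0.050309895447943974), np.float64(0.0818197681460841), np.float64(0.050701816314284415)]
-11.526460381058234
[[ 0.67789282 -0.25665216  0.006     ]
 [ 0.66851119 -0.30901537  0.006     ]
 [ 0.60156575 -0.29782514  0.006     ]
 [ 0.60002756 -0.24172089  0.006     ]] [ 0.63699933 -0.27630339  0.006     ] [np.float64(0.07928393456565992), np.float64(0.05319700176310612), np.float64(0.06787425046345925), np.float64(0.056125338452457166)]
-10.225269552354566
```

```bash
python3 - <<'E'
from h import *
from bench import env
st=env.read_state();M=Rn.from_quat(st["tool_rot"]).as_matrix();print(M.round(2))
c=env.capture("wrist");R=np.array(c["R"]);t=np.array(c["t"]);o=-R.T@t
print("cam in tool",M.T@(o-st["eef_pos"]), (M.T@R.T).round(3))
for p in[(.22,.36,.35),(.42,-.03,.33),(.606,.075,.08),(.623,-.084,.08),(.60,-.27,.02),(.6,0,.1)]:
  for psi in(6,186,90):
    q=env.inverse_kinematics(p,down(np.radians(psi))); print(p,psi,None if q is None else np.round(q,2))
E
```

```text
[[-0.    0.31  0.95]
 [-0.    0.95 -0.31]
 [-1.   -0.    0.  ]]
cam in tool [-0.13495076 -0.00103274 -0.07580307] [[-0.001 -0.293  0.956]
 [ 1.     0.     0.001]
 [-0.001  0.956  0.293]]
(0.22, 0.36, 0.35) 6 [-1.37 -0.16  0.22  1.97  0.04  1.33 -1.05]
(0.22, 0.36, 0.35) 186 [-1.05 -0.14 -0.06  1.96 -0.01  1.33  2.14]
(0.22, 0.36, 0.35) 90 [-1.19 -0.15  0.06  1.96  0.01  1.33  0.44]
(0.42, -0.03, 0.33) 6 [-0.96 -0.28  0.8   2.02  0.21  1.33 -0.13]
(0.42, -0.03, 0.33) 186 [ 1.28 -0.22 -1.12  1.95 -0.21  1.29 -2.81]
(0.42, -0.03, 0.33) 90 [-0.91 -0.27  0.76  2.02  0.19  1.32  1.36]
(0.606, 0.075, 0.08) 6 [-0.67  0.57  0.61  1.83 -0.41  0.87  0.24]
(0.606, 0.075, 0.08) 186 [-1.09  1.08  1.36  1.85 -1.13  1.26 -2.4 ]
(0.606, 0.075, 0.08) 90 [-0.51  0.52  0.4   1.83 -0.26  0.85  1.59]
(0.623, -0.084, 0.08) 6 [-0.49  0.64  0.74  1.79 -0.53  0.92  0.58]
(0.623, -0.084, 0.08) 186 [-0.81  1.1   1.36  1.8  -1.14  1.28 -2.15]
(0.623, -0.084, 0.08) 90 [-0.47  0.62  0.7   1.79 -0.5   0.91  2.03]
(0.6, -0.27, 0.02) 6 [-0.23  0.83  0.82  1.73 -0.74  0.92  1.01]
(0.6, -0.27, 0.02) 186 [-0.47  1.28  1.36  1.74 -1.31  1.32 -1.83]
(0.6, -0.27, 0.02) 90 [-0.05  0.72  0.55  1.72 -0.48  0.83  2.29]
(0.6, 0, 0.1) 6 [-0.59  0.52  0.65  1.85 -0.4   0.9   0.36]
(0.6, 0, 0.1) 186 [-0.98  1.01  1.37  1.87 -1.07  1.25 -2.3 ]
(0.6, 0, 0.1) 90 [-0.52  0.5   0.57  1.85 -0.34  0.89  1.78]
```

```bash
python3 - <<'E'
from h import *
from bench import env
env.move_pose((.22,.36,.33),down(np.radians(72))); print(env.read_state()["clock"])
env.move_pose((.42,-.03,.25),down(np.radians(96))); print(env.read_state()["clock"])
c=env.capture("wrist");cv2.imwrite("pics/w1.png",c["image"]);np.save("c1.npy",c,allow_pickle=True)
c=env.capture("scene");cv2.imwrite("pics/s1.png",c["image"])
E
```

```text
2.4167
4.05
```

View pics/w1.png

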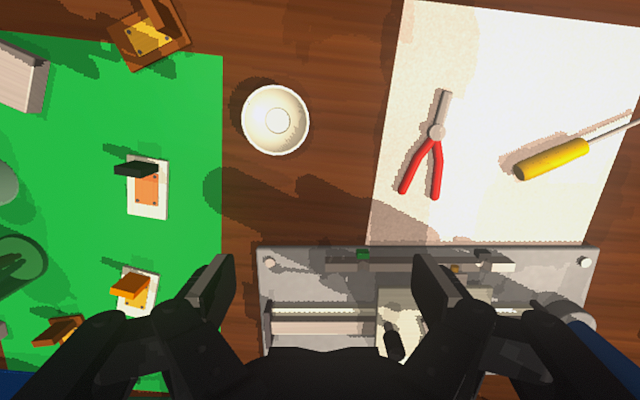

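```bash
python3 - <<'E'
from h import *
from bench import env
env.move_pose((.40,0.03,.28),Rn.from_matrix(Rn.from_euler('y',-35,degrees=True).as_matrix()@Rn.from_quat(down(np.radians(96))).as_matrix()).as_quat()); print(env.read_state()["clock"])
c=env.capture("wrist");cv2.imwrite("pics/w2.png",c["image"]);np.save("c2.npy",c,allow_pickle=True)
for q in("carrier_knob","lip","nest"):
    for d in env.find_in(q,"wrist")[:3]: print(q,d["conf"],np.array(c["R"]).T@(np.array(d["position"])-c["t"]))
E
```

```text
Traceback (most recent call last):
bench.MotionError: the arm cannot take that pose within its joint ranges
```

View pics/s1.png

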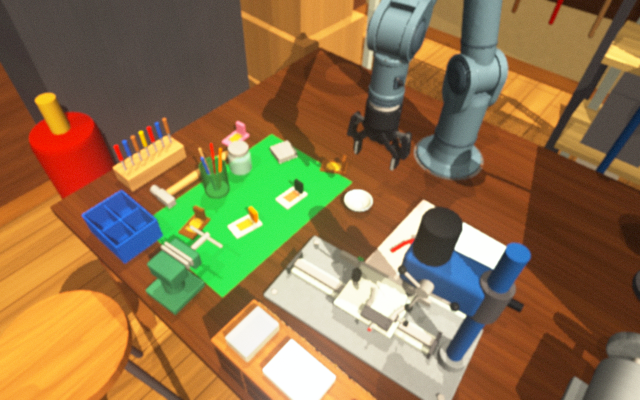

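```bash
python3 - <<'E'
from h import *
from bench import env
for psi in (130,150,165,186):
  for p in((.5,-.1,.25),(.58,-.15,.2)):
    q=env.inverse_kinematics(p,down(np.radians(psi)));print(psi,p,None if q is None else q.round(2))
for tilt in(-10,-20,10,20,30):
    for psi in(6,96,186):
      a=np.radians(6)
      q=Rn.from_rotvec(np.radians(tilt)*np.array([np.cos(a),np.sin(a),0]))*Rn.from_quat(down(np.radians(psi)))
      j=env.inverse_kinematics((.606,.075,.09),q.as_quat());print(tilt,psi,q.as_matrix()[:,0].round(2),None if j is None else j.round(2))
E
```

```text
130 (0.5, -0.1, 0.25) [-1.07  0.32  1.4   1.96 -0.35  1.15  2.73]
130 (0.58, -0.15, 0.2) [-0.5   0.43  0.86  1.79 -0.37  1.08  2.76]
150 (0.5, -0.1, 0.25) [ 0.08  0.11  0.04  1.92 -0.01  1.11  2.74]
150 (0.58, -0.15, 0.2) [ 0.15  0.33  0.04  1.76 -0.02  1.05  2.82]
165 (0.5, -0.1, 0.25) [ 1.05  0.24 -1.03  1.88  0.23  1.15  2.81]
165 (0.58, -0.15, 0.2) [ 0.84  0.45 -0.82  1.73  0.36  1.12  2.79]
186 (0.5, -0.1, 0.25) [-1.08  0.34  1.42  1.96 -0.37  1.16 -2.55]
186 (0.58, -0.15, 0.2) [-0.76  0.77  1.38  1.8  -0.8   1.27 -2.2 ]
-10 6 [ 0.02 -0.17 -0.98] [-1.    0.72  0.97  1.83 -0.51  0.93  0.26]
-10 96 [ 0.02 -0.17 -0.98] [-0.97  0.68  0.91  1.83 -0.44  0.91  1.79]
-10 186 [ 0.02 -0.17 -0.98] [-0.14  0.5  -0.17  1.79  0.32  0.92  2.75]
-20 6 [ 0.04 -0.34 -0.94] [-1.04  0.72  0.91  1.82 -0.26  0.9   0.02]
-20 96 [ 0.04 -0.34 -0.94] [-1.05  0.73  0.92  1.82 -0.28  0.9   1.6 ]
-20 186 [ 0.04 -0.34 -0.94] [-0.23  0.53 -0.17  1.78  0.51  1.    2.55]
10 6 [-0.02  0.17 -0.98] [-0.86  0.75  1.02  1.84 -0.92  1.11  0.67]
10 96 [-0.02  0.17 -0.98] [-0.79  0.68  0.91  1.84 -0.83  1.05  2.18]
10 186 [-0.02  0.17 -0.98] [ 0.53  0.64 -0.82  1.77  0.36  0.92  2.85]
20 6 [-0.04  0.34 -0.94] [-0.74  0.77  0.99  1.83 -1.05  1.23  0.81]
20 96 [-0.04  0.34 -0.94] [-0.66  0.68  0.85  1.83 -0.95  1.15  2.32]
20 186 [-0.04  0.34 -0.94] [ 0.86  0.96 -1.25  1.75  0.65  1.04  2.71]
30 6 [-0.05  0.5  -0.87] [-0.57  0.75  0.85  1.81 -1.11  1.3   0.89]
30 96 [-0.05  0.5  -0.87] [-0.53  0.71  0.79  1.81 -1.06  1.26  2.44]
30 186 [-0.05  0.5  -0.87] [-0.81  1.18  1.36  1.82 -1.5   1.74 -2.1 ]
```

```bash
python3 - <<'E'
from h import *
from bench import env
env.move_pose((.47,-.12,.25),down(np.radians(146))); print(env.read_state()["clock"])
c=env.capture("wrist");cv2.imwrite("pics/w2.png",c["image"]);np.save("c2.npy",c,allow_pickle=True)
for q in("carrier_knob","lip","nest"):
    for d in env.find_in(q,"wrist")[:3]: print(q,d["conf"],np.array(c["R"]).T@(np.array(d["position"])-c["t"]))
E
```

```text
5.3417
carrier_knob 0.57 [0.56561572 0.07380516 0.05798931]
lip 0.79 [0.56518772 0.07281229 0.05054948]
nest 0.67 [0.5697819  0.07444184 0.062318  ]
```

View pics/w2.png

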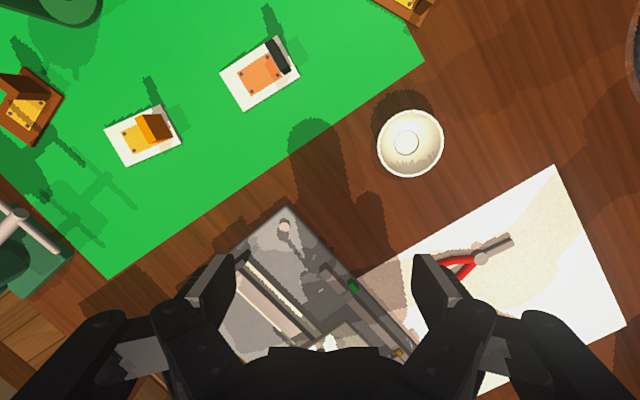

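```bash
python3 - <<'E'
from h import *
from bench import env
t=env.capture("top");s=env.capture("scene")
T=lambda p:np.array([135+p[0]/4.3,110+p[1]/4.3]); S=lambda p:np.array([260+p[0]/3.6,230+p[1]/3.6])
for z in(.12,.16,.2,.25,.3):
    print(z,"top blue right edge",[w(t,T(a),z)[:2].round(3) for a in[(205,90),(200,175),(215,150)]],"scene blue left/bottom corner",[w(s,S(a),z)[:2].round(3) for a in[(515,150),(525,100),(740,310),(512,140),(600,200),(535,278)]])
c=np.load("c2.npy",allow_pickle=True).item()
q=[w(c,a,.006) for a in[(160,103),(104,134),(126,168),(182,138)]]
print(np.array(q),np.mean(q,0),[np.linalg.norm(q[i]-q[i-1]) for i in range(4)])
E
python3 - <<'E'
import cv2,numpy as np
a=cv2.imread("pics/w2.png");cv2.imwrite("pics/w2z.png",cv2.resize(a[80:190,80:220],(763,600),interpolation=2))
a=cv2.imread("pics/scene0.png");cv2.imwrite("pics/s0z.png",cv2.resize(a[250:350,330:450],(720,600),interpolation=2))
E
```

```text
0.12 top blue right edge [array([0.665, 0.229]), array([0.613, 0.228]), array([0.629, 0.22 ])] scene blue left/bottom corner [array([0.549, 0.159]), array([0.513, 0.143]), array([0.555, 0.315]), array([0.544, 0.153]), array([0.545, 0.217]), array([0.615, 0.215])]
0.16 top blue right edge [array([0.653, 0.213]), array([0.603, 0.213]), array([0.618, 0.205])] scene blue left/bottom corner [array([0.575, 0.168]), array([0.541, 0.153]), array([0.581, 0.317]), array([0.57 , 0.163]), array([0.571, 0.223]), array([0.638, 0.222])]
0.2 top blue right edge [array([0.64 , 0.198]), array([0.592, 0.198]), array([0.607, 0.191])] scene blue left/bottom corner [array([0.601, 0.177]), array([0.569, 0.163]), array([0.607, 0.318]), array([0.597, 0.172]), array([0.598, 0.229]), array([0.661, 0.228])]
0.25 top blue right edge [array([0.625, 0.179]), array([0.58 , 0.179]), array([0.593, 0.172])] scene blue left/bottom corner [array([0.634, 0.188]), array([0.604, 0.175]), array([0.639, 0.32 ]), array([0.63 , 0.183]), array([0.631, 0.237]), array([0.69 , 0.235])]
0.3 top blue right edge [array([0.609, 0.16 ]), array([0.567, 0.16 ]), array([0.579, 0.154])] scene blue left/bottom corner [array([0.667, 0.199]), array([0.639, 0.187]), array([0.672, 0.321]), array([0.663, 0.195]), array([0.664, 0.244]), array([0.719, 0.243])]
[[ 0.58536497 -0.296467    0.006     ]
 [ 0.6677235  -0.30810567  0.006     ]
 [ 0.67568072 -0.26232799  0.006     ]
 [ 0.59122087 -0.25075434  0.006     ]] [ 0.62999751 -0.27941375  0.006     ] [np.float64(0.04608621171560336), np.float64(0.08317683650524467), np.float64(0.046464102171730644), np.float64(0.08524914318131449)]
```

View pics/w2z.png

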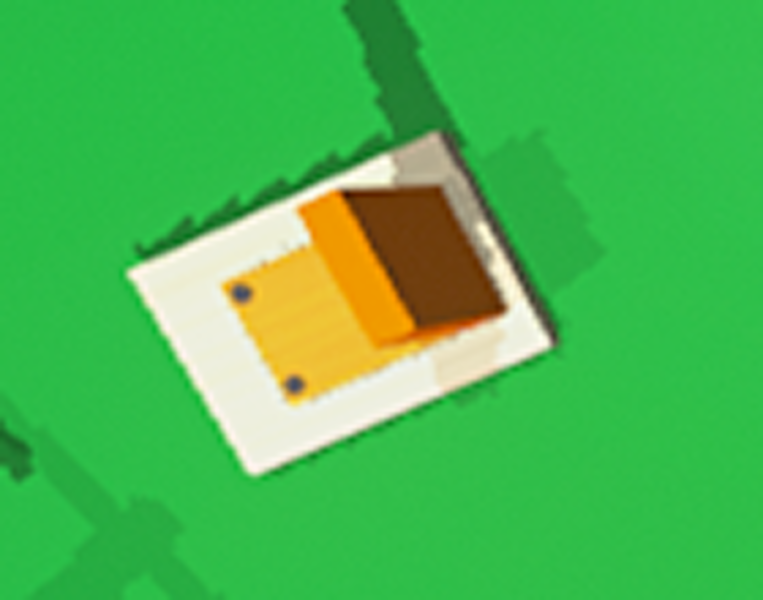

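View pics/s0z.png

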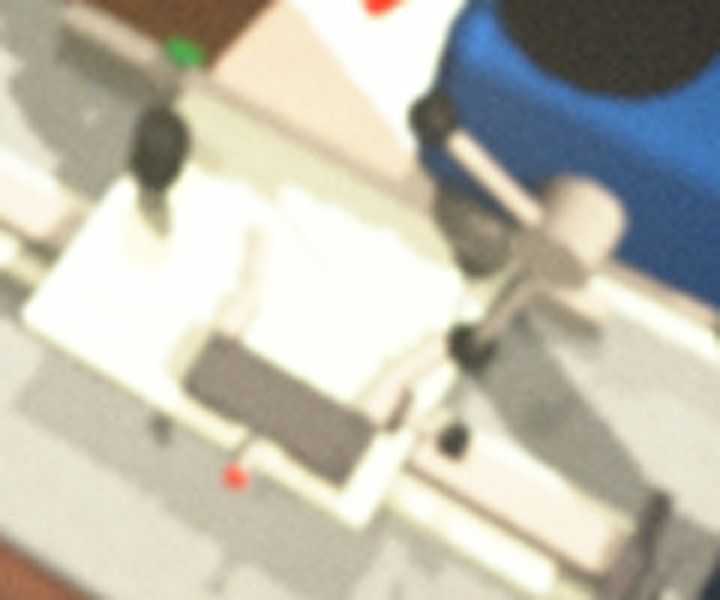

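```bash
cat >> h.py <<'E'
A=np.radians(6.1); NX=np.array([np.cos(A),np.sin(A),0]); NY=np.array([-np.sin(A),np.cos(A),0])
def tdown(psi,tilt): # lean tool body toward -NY by tilt deg
    return Rn.from_rotvec(np.radians(tilt)*NX)*Rn.from_quat(down(psi))
def p(env,l=""):
    s=env.read_state(); print(l,round(s["clock"],2),s["eef_pos"].round(4),"F",s["ft_force"].round(2),"T",s["wrist_torque"].round(2),"gap",round(s["finger_gap"],4))
    return s
E
python3 - <<'E'
from h import *
from bench import env
o=tdown(A,20);x=o.as_matrix()[:,0]
K=np.array([.6055,.0755,.093])
g=K+.011*x
env.move_pose(g-.09*x,o.as_quat());p(env,"pre")
env.line_to(g,feed=.12);p(env,"at")
c=env.capture("scene");cv2.imwrite("pics/s2.png",c["image"])
c=env.capture("top");cv2.imwrite("pics/t2.png",c["image"])
s=cv2.imread("pics/s2.png")[220:330,300:440];cv2.imwrite("pics/s2z.png",cv2.resize(s,(763,600),interpolation=2))
E
```

```text
pre 7.62 [0.6084 0.0483 0.1674] F [-0.19  0.9  -0.58] T [-0.39  0.02  0.01] gap 0.0861
at 8.53 [0.6059 0.0788 0.0834] F [0.45 0.15 0.27] T [-0.31 -0.01 -0.  ] gap 0.0852
```

View pics/s2z.png

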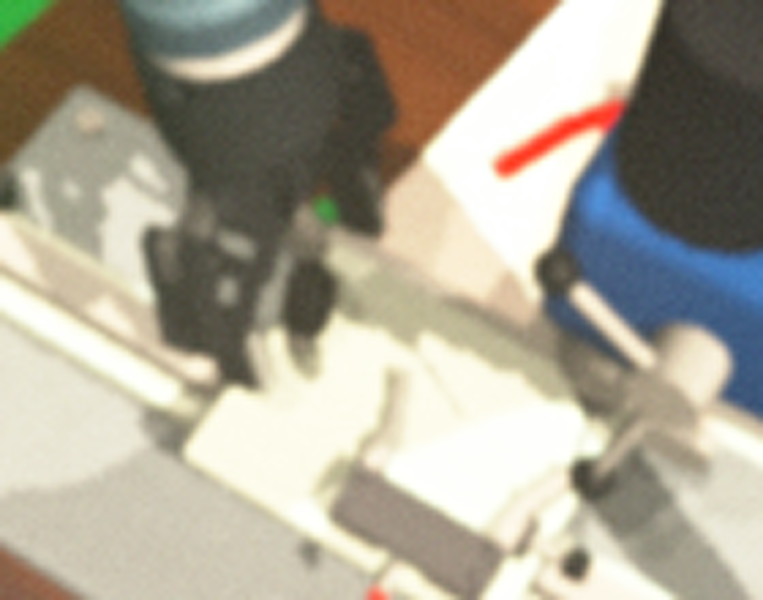

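View pics/t2.png

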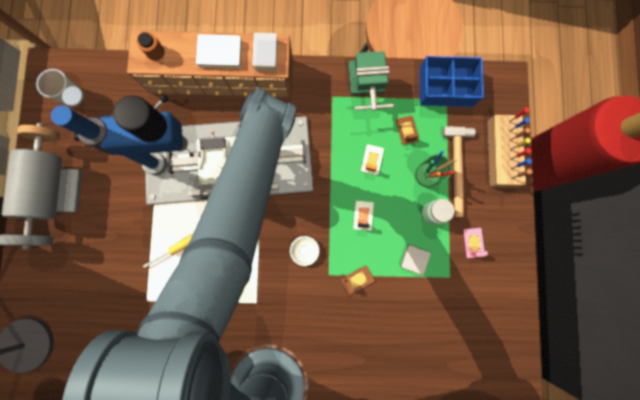

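```bash
python3 - <<'E'
from h import *
from bench import env
env.set_gripper(0.0,30);s=p(env,"closed")
P0=np.array(s["eef_pos"]);np.save("P0.npy",P0)
for d in(.03,.09,.16):
    env.line_to(P0-d*NY,feed=.1);p(env,d)
c=env.capture("scene");cv2.imwrite("pics/s3.png",c["image"])
cv2.imwrite("pics/s3z.png",cv2.resize(c["image"][210:330,260:420],(800,600),interpolation=2))
E
```

```text
closed 9.22 [0.6056 0.0792 0.0829] F [0.64 0.38 0.  ] T [-0.33 -0.19 -0.1 ] gap 0.0209
0.03 9.68 [0.609  0.048  0.0829] F [ 0.52 -1.46  0.3 ] T [-0.51 -0.08  0.02] gap 0.0209
0.09 10.43 [ 0.6153 -0.0105  0.0829] F [0.61 0.94 0.05] T [-0.2  -0.2  -0.07] gap 0.0212
0.16 11.28 [ 0.6218 -0.0707  0.0823] F [ 2.57  1.97 -1.39] T [ 0.14 -0.19  0.03] gap 0.0206
```

View pics/s3z.png

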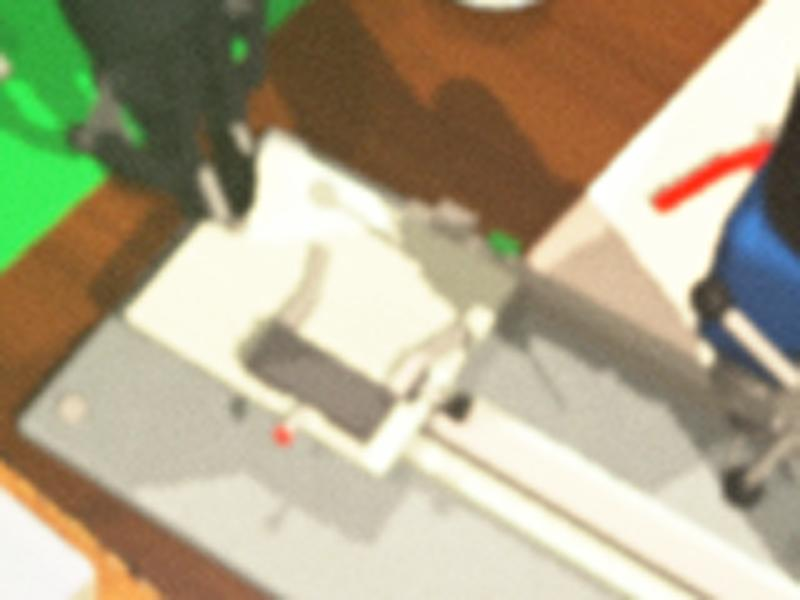

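```bash
python3 - <<'E'
from h import *
from bench import env
env.pause(.1);s=p(env); P0=np.load("P0.npy");print((s["eef_pos"]-P0)@NY,(s["eef_pos"]-P0)@NX, s["joints"].round(3), s["joint_torque"].round(1))
print(env.inverse_kinematics(P0-.16*NY,s["tool_rot"]).round(3))
E
```

```text
11.43 [ 0.6222 -0.0743  0.0824] F [ 1.71  9.84 -3.68] T [ 1.18 -0.45 -0.37] gap 0.0204
-0.15438560557843195 0.0001789201734718658 [ 0.075  0.6    0.19   1.694 -0.514  1.049  0.651] [  5.6 -49.2   8.8 -21.    1.3   0.1   0.2]
[ 0.081  0.602  0.192  1.689 -0.513  1.055  0.657]
```

```bash
python3 - <<'E'
from h import *
from bench import env
P0=np.load("P0.npy")
for i in range(2):
    env.pause(.25);s=p(env); print((s["eef_pos"]-P0)@NY)
c=env.capture("top");cv2.imwrite("pics/t3.png",c["image"])
cv2.imwrite("pics/t3z.png",cv2.resize(c["image"][110:215,135:320],None,fx=4.3,fy=4.3,interpolation=2))
c=env.capture("scene")
cv2.imwrite("pics/s3z.png",cv2.resize(c["image"][230:290,310:390],(800,600),interpolation=2))
E
```

```text
11.68 [ 0.6222 -0.0742  0.0824] F [ 1.86  9.01 -3.27] T [ 1.3  -0.41 -0.36] gap 0.0204
-0.1543688089477899
 11.93 [ 0.6222 -0.0743  0.0824] F [ 2.29  9.26 -2.7 ] T [ 1.29 -0.46 -0.35] gap 0.0206
-0.15440421404792212
```

View pics/t3z.png

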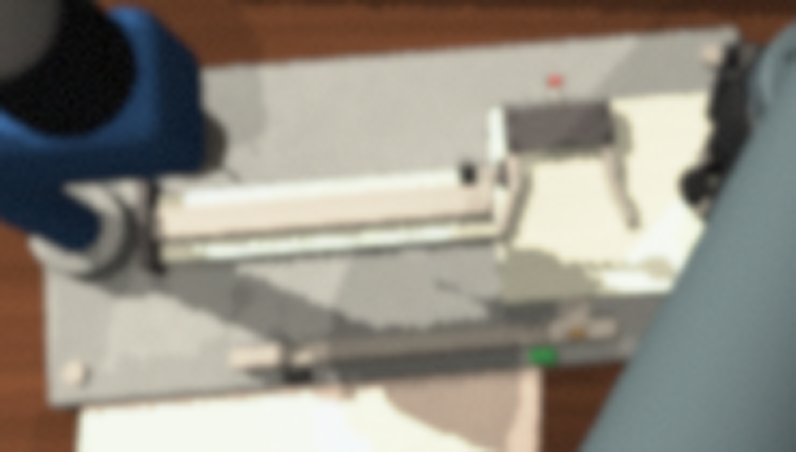

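View pics/s3z.png

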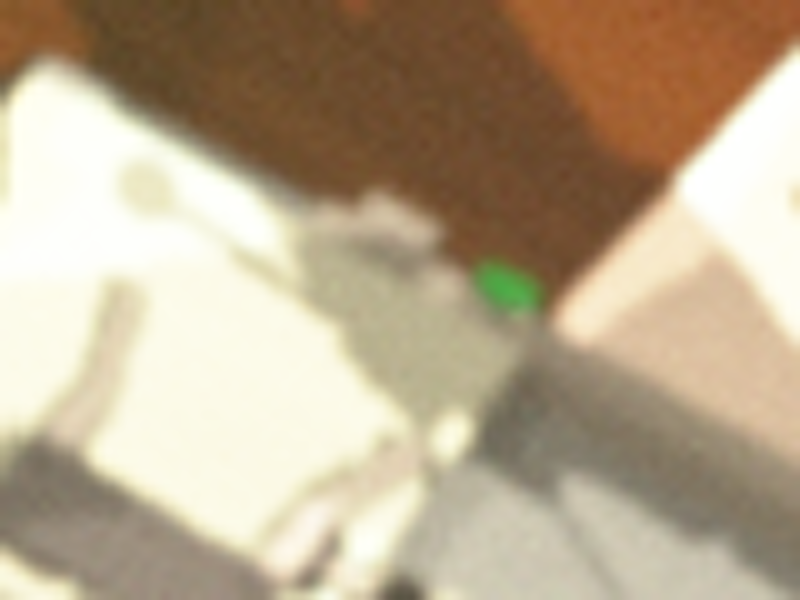

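```bash
python3 - <<'E'
from h import *
from bench import env
t=env.capture("top")
T=lambda p:np.array([135+p[0]/4.3,110+p[1]/4.3])
f=lambda a,z:(lambda X:(round(X@NX,4),round(X@NY,4)))(w(t,T(a),z))
for z in(.02,.04):
  print(z,"green",f((543,355),z),"roller0",f((355,350),z),"roller1",f((577,330),z))
for a,b in [((285,165),(508,152)),((388,165),(612,152)),((285,125),(508,103)),((385,120),(608,100))]: print("lip",f(a,.07),f(b,.07))
print("red",f((335,98),.06),f((556,80),.06))
print("knob0",f((463,203),.1),"now?",f((697,185),.1), "Ltip",(env.read_state()["eef_pos"]@NX,env.read_state()["eef_pos"]@NY))
a=cv2.imread("pics/t3.png")[130:200,240:320];cv2.imwrite("pics/t3y.png",cv2.resize(a,(686,600),interpolation=2))
E
```

```text
0.02 green (np.float64(0.525), np.float64(-0.0211)) roller0 (np.float64(0.5382), np.float64(0.1007)) roller1 (np.float64(0.5397), np.float64(-0.0443))
0.04 green (np.float64(0.5217), np.float64(-0.0239)) roller0 (np.float64(0.5347), np.float64(0.0956)) roller1 (np.float64(0.5362), np.float64(-0.0467))
lip (np.float64(0.6507), np.float64(0.1257)) (np.float64(0.648), np.float64(-0.0144))
lip (np.float64(0.6456), np.float64(0.0613)) (np.float64(0.6428), np.float64(-0.0798))
lip (np.float64(0.6766), np.float64(0.1246)) (np.float64(0.6799), np.float64(-0.0163))
lip (np.float64(0.6749), np.float64(0.0617)) (np.float64(0.6768), np.float64(-0.0796))
red (np.float64(0.6951), np.float64(0.095)) (np.float64(0.6959), np.float64(-0.0464))
knob0 (np.float64(0.6094), np.float64(0.0102)) now? (np.float64(0.6093), np.float64(-0.1328)) Ltip (np.float64(0.6107483054041889), np.float64(-0.13990637882919182))
```

View pics/t3y.png

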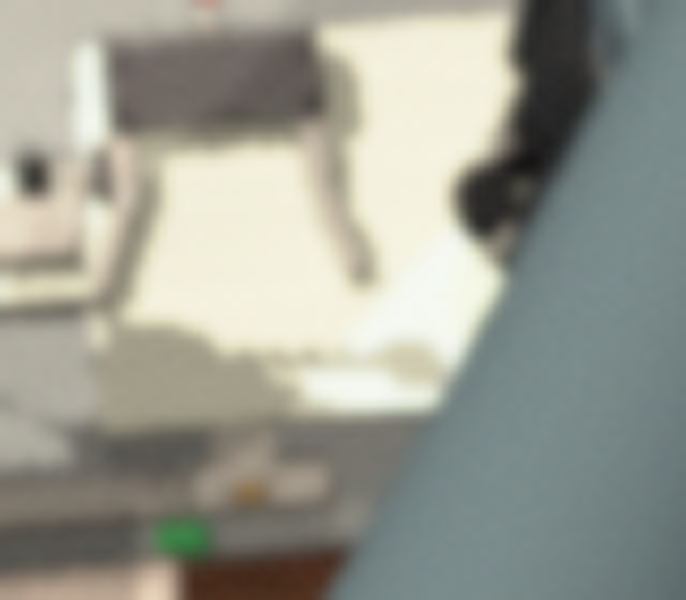

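```bash
python3 - <<'E'
from h import *
from bench import env
env.set_gripper(0.05);s=p(env,"open")
P=np.array(s["eef_pos"]);k=P@NY
# grasp point to knob NY=-0.131
tgt=P+NY*(-0.131+.0038-k); 
env.line_to(tgt,feed=.1);p(env,"shift")
env.set_gripper(0.0,40);s=p(env,"closed");P=np.array(s["eef_pos"])
np.save("P1.npy",P)
env.line_to(P+.0245*NY,feed=.06);p(env,"back");env.pause(.2);p(env)
env.set_gripper(0.06);p(env,"released")
c=env.capture("top");cv2.imwrite("pics/t4.png",c["image"])
cv2.imwrite("pics/t4z.png",cv2.resize(c["image"][110:215,135:320],None,fx=4.3,fy=4.3,interpolation=2))
E
```

```text
open 12.47 [ 0.6224 -0.0821  0.0831] F [0.15 0.48 0.11] T [-0.33 -0.03 -0.01] gap 0.0495
shift 12.8 [ 0.6201 -0.0593  0.0831] F [ 0.06  0.18 -0.26] T [-0.4  -0.07 -0.02] gap 0.0498
closed 13.16 [ 0.6209 -0.062   0.0833] F [ 1.19 -0.37  0.21] T [-0.34 -0.28 -0.06] gap 0.021
back 13.71 [ 0.6182 -0.0377  0.0833] F [ 0.47 -1.16 -0.66] T [-0.55 -0.25 -0.02] gap 0.0208
 13.91 [ 0.6182 -0.0372  0.0833] F [ 0.04 -1.02 -0.49] T [-0.51 -0.25 -0.05] gap 0.0206
released 14.37 [ 0.6181 -0.0375  0.0833] F [ 0.05 -0.08  0.42] T [-0.38 -0.03  0.  ] gap 0.0601
```

View pics/t4z.png

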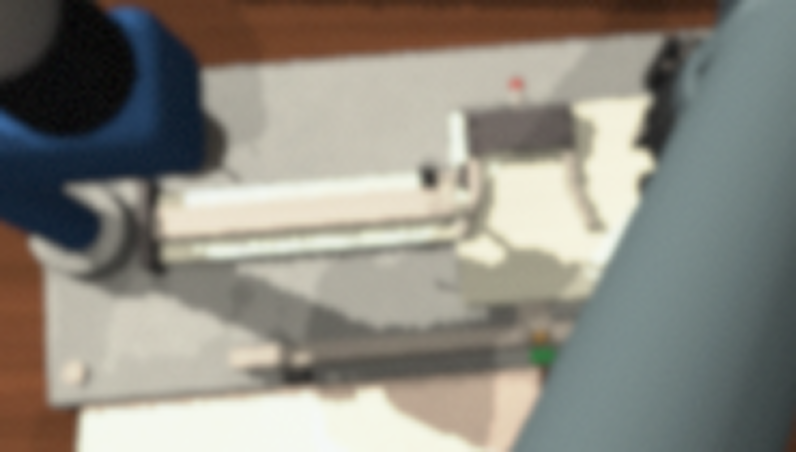

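```bash
python3 - <<'E'
from h import *
from bench import env
s=env.read_state();x=Rn.from_quat(s["tool_rot"]).as_matrix()[:,0]
env.line_to(s["eef_pos"]-.10*x,feed=.2);p(env,"up")
env.set_gripper(0.085)
env.move_pose((.605,-.30,.22),down(np.radians(-10)));p(env,"view")
c=env.capture("wrist");cv2.imwrite("pics/w4.png",c["image"]);np.save("c4.npy",c,allow_pickle=True)
c=env.capture("top");cv2.imwrite("pics/t5.png",c["image"]);np.save("t5.npy",c,allow_pickle=True)
cv2.imwrite("pics/t5z.png",cv2.resize(c["image"][110:215,135:320],None,fx=4.3,fy=4.3,interpolation=2))
c=env.capture("scene");cv2.imwrite("pics/s5.png",c["image"]);np.save("s5.npy",c,allow_pickle=True)
E
```

```text
up 15.07 [ 0.6212 -0.071   0.1765] F [-0.41  1.22  0.99] T [-0.38 -0.    0.02] gap 0.0598
view 16.36 [ 0.6056 -0.2974  0.2192] F [-0.14  0.08 -0.76] T [-0.03  0.01  0.02] gap 0.0848
```

View pics/w4.png

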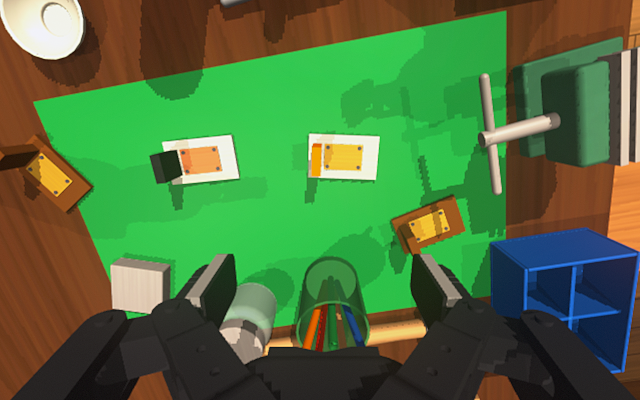

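View pics/t5z.png

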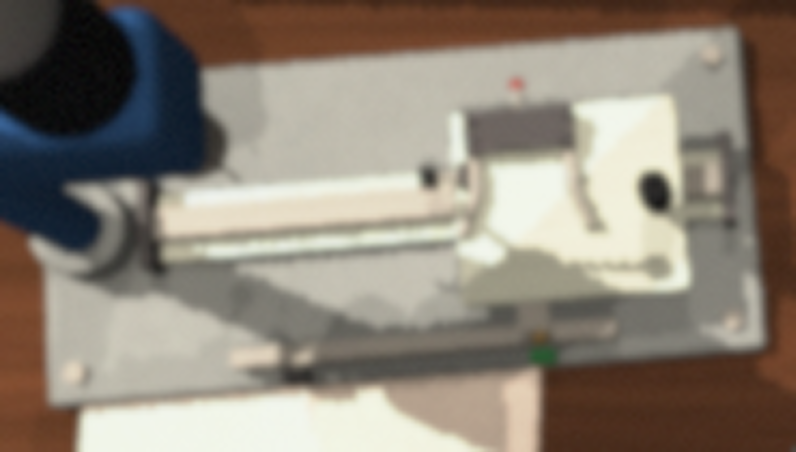

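```bash
python3 - <<'E'
from h import *
c=np.load("c4.npy",allow_pickle=True).item();im=c["image"]
hsv=cv2.cvtColor(im,cv2.COLOR_BGR2HSV)
roi=np.zeros(im.shape[:2],np.uint8);roi[120:195,295:392]=255
m=((hsv[...,0]<40)|(hsv[...,0]>85)|(hsv[...,1]<80)).astype(np.uint8)*255&roi
n,l,st,_=cv2.connectedComponentsWithStats(m);i=1+np.argmax(st[1:,4]);m=(l==i).astype(np.uint8)
# sub-pixel-ish: rectify to z=.006 plane in mm then min area rect of hull
ys,xs=np.where(m); P=np.array([w(c,(x,y),.006)[:2] for x,y in zip(xs,ys)])*1000
r=cv2.minAreaRect(P.astype(np.float32));print(r)
b=cv2.imread("pics/w4.png");b[m>0]=b[m>0]//2
cv2.imwrite("pics/w4z.png",cv2.resize(np.hstack([im[115:200,290:395],b[115:200,290:395]]),None,fx=3.8,fy=3.8,interpolation=0))
for z,uv in[(.046,(316,143)),(.046,(311,176))]: print(w(c,uv,z))
q=[w(c,a,.006) for a in[(309,133),(380,137),(377,182),(306,176)]];print(np.array(q))
t=np.load("t5.npy",allow_pickle=True).item();T=lambda p:np.array([135+p[0]/4.3,110+p[1]/4.3])
for a in [(468,152),(573,152),(470,108),(573,102)]: X=w(t,T(a),.070);print("lip",X.round(4),X@NX,X@NY)
for a in [(453,112),(672,95),(690,290),(460,300)]: X=w(t,T(a),.056);print("carr",X.round(4),X@NX,X@NY)
X=w(t,T((654,187)),.1);print("knob",X,X@NX,X@NY)
X=w(t,T((515,85)),.06);print("red",X@NX,X@NY)
E
```

```text
((630.24951171875, -279.76593017578125), (51.18440246582031, 80.9223861694336), 78.0299301147461)
[ 0.60438685 -0.2550882   0.046     ]
[ 0.59321479 -0.28767012  0.046     ]
[[ 0.59690536 -0.24666603  0.006     ]
 [ 0.67555157 -0.2647809   0.006     ]
 [ 0.66593868 -0.31629198  0.006     ]
 [ 0.58429836 -0.29481625  0.006     ]]
lip [0.6452 0.0797 0.07  ] 0.6500240376937352 0.010715596009603394
lip [0.647  0.0136 0.07  ] 0.6447782033501817 -0.05524122460171457
lip [0.6738 0.0799 0.07  ] 0.6785089360853626 0.007793568616452073
lip [0.6796 0.0149 0.07  ] 0.6772898978431099 -0.0573854629136999
carr [0.6752 0.0936 0.056 ] 0.6812861721914875 0.021276180417078752
carr [ 0.6903 -0.0465  0.056 ] 0.6814604178714951 -0.11959449801174657
carr [ 0.563  -0.0622  0.056 ] 0.5531798188516758 -0.12163905765336917
carr [0.5528 0.0831 0.056 ] 0.5585042305090415 0.023858642733102342
knob [ 0.6180103  -0.04108389  0.1       ] 0.6101453449747546 -0.10652356333492058
red 0.6946755054678692 -0.02000169922171916
```

View pics/w4z.png

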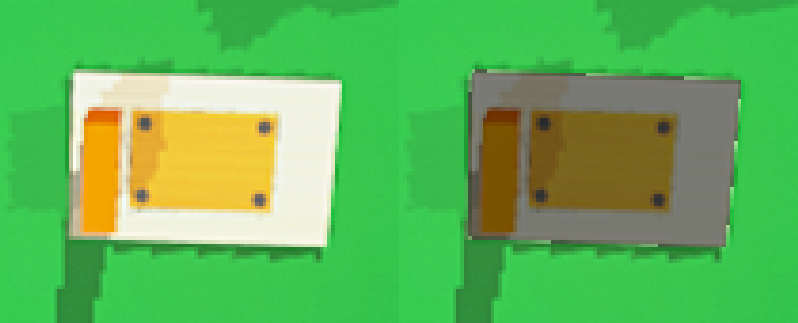

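```bash
python3 - <<'E'
from h import *
from bench import env
h=np.radians(-12.0);hx=np.array([np.cos(h),np.sin(h),0])
tab=np.array([.6302,-.2798,.030])-.030*hx
g=tab+[0,0,-.011+.001];o=down(h)
env.set_gripper(.05)
env.move_pose(g+[0,0,.09],o);p(env)
env.line_to(g,feed=.12);p(env,"at")
env.set_gripper(0.0,60);p(env,"grip")
env.line_to(g+[0,0,.14],feed=.2);p(env,"lift")
# view carrier
o=down(A); v=.622*NX+(-.0235)*NY-.03*NX-.07*NY; v[2]=.25
env.move_pose(v,o);p(env,"view");env.pause(.1)
c=env.capture("wrist");cv2.imwrite("pics/w6.png",c["image"]);np.save("c6.npy",c,allow_pickle=True);np.save("st6.npy",env.read_state(),allow_pickle=True)
c=env.capture("scene");cv2.imwrite("pics/s6.png",c["image"])
E
```

```text
17.48 [ 0.6011 -0.2741  0.1103] F [-0.13 -1.07  0.87] T [-0.04 -0.07  0.03] gap 0.0505
at 18.38 [ 0.6017 -0.2742  0.0209] F [-0.15 -0.25  0.55] T [-0.02  0.03  0.02] gap 0.0498
grip 18.82 [ 0.6015 -0.2738  0.0209] F [-0.28  0.31  2.89] T [ 0.04  0.15 -0.06] gap 0.0091
lift 19.67 [ 0.5996 -0.2728  0.1583] F [ 1.12  0.34 -1.97] T [-0.01 -0.   -0.01] gap 0.009
view 20.68 [ 0.5979 -0.0328  0.249 ] F [ 0.41  0.21 -1.47] T [-0.03 -0.01  0.01] gap 0.0093
```

View pics/w6.png

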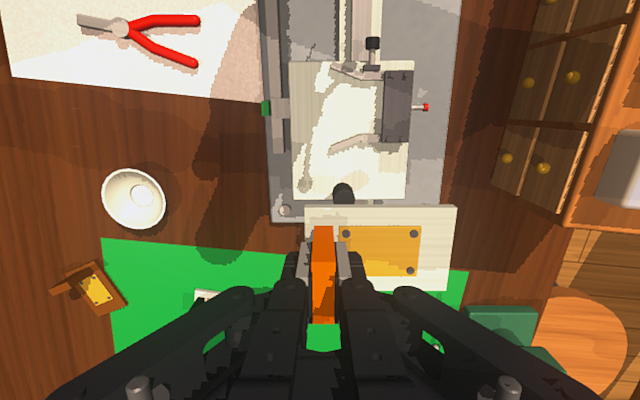

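View pics/s6.png

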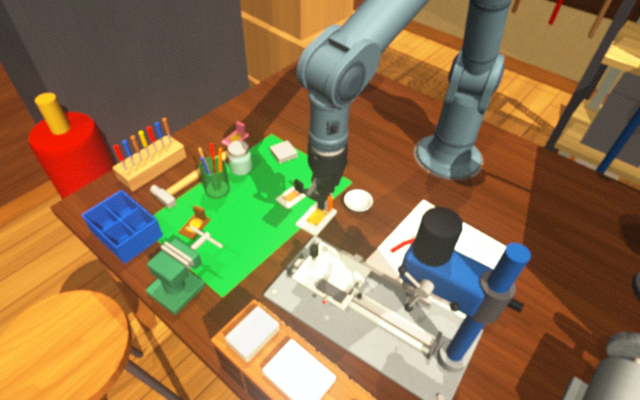

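```bash
python3 - <<'E'
import cv2,numpy as np
a=cv2.imread("pics/w6.png")
cv2.imwrite("pics/w6a.png",cv2.resize(a[20:230,255:455],None,fx=2.8,fy=2.8,interpolation=2))
cv2.imwrite("pics/w6b.png",cv2.resize(a[190:340,290:470],None,fx=4,fy=4,interpolation=2))
E
```

```text
(no output)
```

View pics/w6a.png

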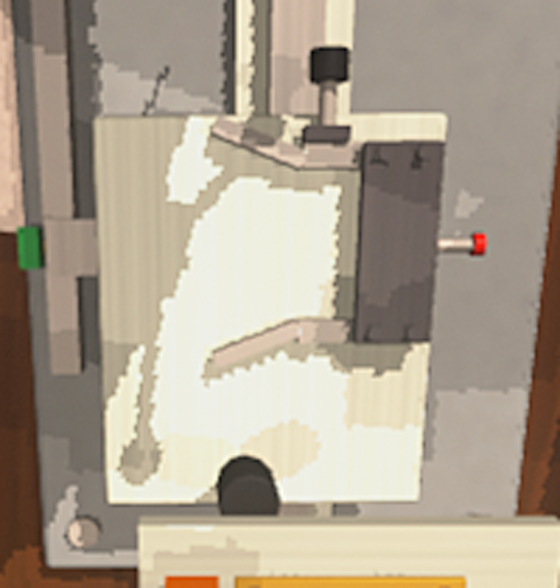

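View pics/w6b.png

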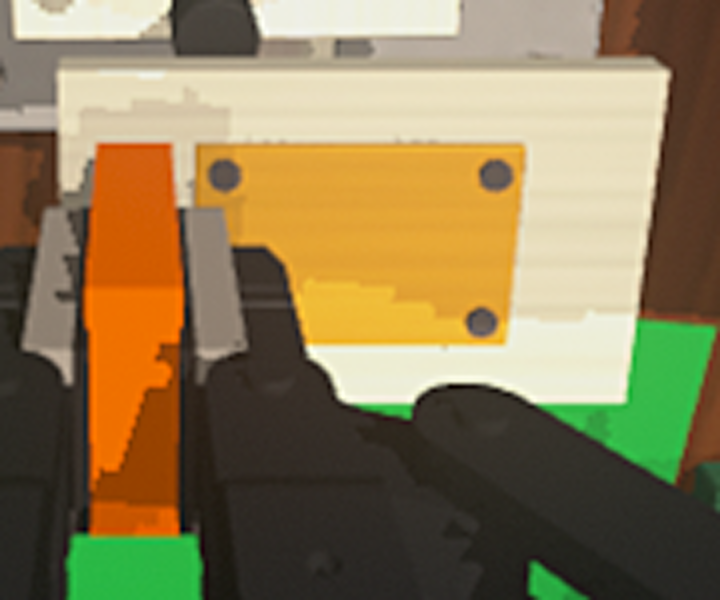

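```bash
python3 - <<'E'
from h import *
c=np.load("c6.npy",allow_pickle=True).item();st=np.load("st6.npy",allow_pickle=True).item()
Z=lambda p:np.array([255+p[0]/2.8,20+p[1]/2.8]);H=lambda p:np.array([290+p[0]/4,190+p[1]/4])
f=lambda uv,z:(lambda X:np.array([X@NX,X@NY]).round(4))(w(c,uv,z))
for a in[(362,142),(443,142),(432,343),(357,342)]: print("lip",f(Z(a),.07))
for a in[(95,118),(447,113),(420,500),(108,502)]: print("carr",f(Z(a),.056))
for a in[(300,168),(357,167),(300,321),(348,321)]: print("guide",f(Z(a),.064))
for a in[(210,130),(212,355)]: print("flare",f(Z(a),.064))
print("knob",f(Z((247,478)),.1),"red",f(Z((480,243)),.067))
q=[w(c,H(a),st["eef_pos"][2]-.0149) for a in[(58,72),(668,70),(627,402)]];print(np.array(q))
ang=[np.degrees(np.arctan2((q[1]-q[0])[1],(q[1]-q[0])[0])),np.degrees(np.arctan2((q[1]-q[2])[1],(q[1]-q[2])[0]))-90];print(ang,np.linalg.norm(q[1]-q[0]),np.linalg.norm(q[1]-q[2]))
ctr=(q[0]+q[2])/2;print("plate ctr rel TCP NX,NY",(ctr-st["eef_pos"])@NX,(ctr-st["eef_pos"])@NY, Rn.from_quat(st["tool_rot"]).as_matrix()[:,1])
print("tcp",st["eef_pos"]@NX,st["eef_pos"]@NY)
E
```

```text
lip [0.6489 0.012 ]
lip [0.6767 0.0118]
lip [ 0.6784 -0.0564]
lip [ 0.6508 -0.0559]
carr [0.5559 0.0219]
carr [0.6812 0.0229]
carr [ 0.6824 -0.1208]
carr [ 0.5558 -0.1211]
guide [0.6286 0.0042]
guide [0.6487 0.0045]
guide [ 0.6304 -0.0487]
guide [ 0.6482 -0.0488]
flare [0.5968 0.0167]
flare [ 0.5977 -0.0611]
knob [ 0.6092 -0.0993] red [ 0.6936 -0.0213]
[[ 0.58452588 -0.01022294  0.23417623]
 [ 0.66387904 -0.00179549  0.23417623]
 [ 0.66963874 -0.05147212  0.23417623]]
[np.float64(6.062191771030123), np.float64(6.613564198986722)] 0.07979940870442939 0.050009418375613755
plate ctr rel TCP NX,NY 0.029074290349134363 -0.0006577759661096105 [ 0.99484844  0.10135901 -0.00171203]
tcp 0.5911794609669268 -0.0966514107662582
```

```bash
python3 - <<'E'
from h import *
from bench import env
B=np.radians(6.2);o=down(B)
def pos(nx,ny,z): # plate centre offset from nest
    v=(.625+nx-.029)*NX+(-.0222+ny+.0007)*NY; v[2]=z; return v
env.move_pose(pos(-.050,0,.115),o);p(env,"above")
env.line_to(pos(-.050,0,.0795),feed=.1);f0=p(env,"near")["ft_force"][2]
z=.0795
while z>.073:
    z-=.0006
    env.line_to(pos(-.050,0,z),feed=.02);f=env.read_state()["ft_force"][2]
    if f>2.5: break
p(env,f"z={z:.4f}")
c=env.capture("scene");cv2.imwrite("pics/s7.png",cv2.resize(c["image"][210:330,260:420],(800,600),interpolation=2))
c=env.capture("wrist");cv2.imwrite("pics/w7.png",c["image"])
E
```

```text
above 21.57 [0.547  0.0356 0.1161] F [ 1.46 -0.62 -0.3 ] T [-0.06 -0.04 -0.  ] gap 0.0089
near 22.07 [0.546  0.0361 0.08  ] F [ 0.82 -0.63 -0.95] T [ 0.07  0.02 -0.02] gap 0.0091
z=0.0759 23.57 [0.5453 0.0366 0.0768] F [-2.91 -0.64  6.24] T [-0.06  0.55  0.06] gap 0.0094
```

View pics/s7.png

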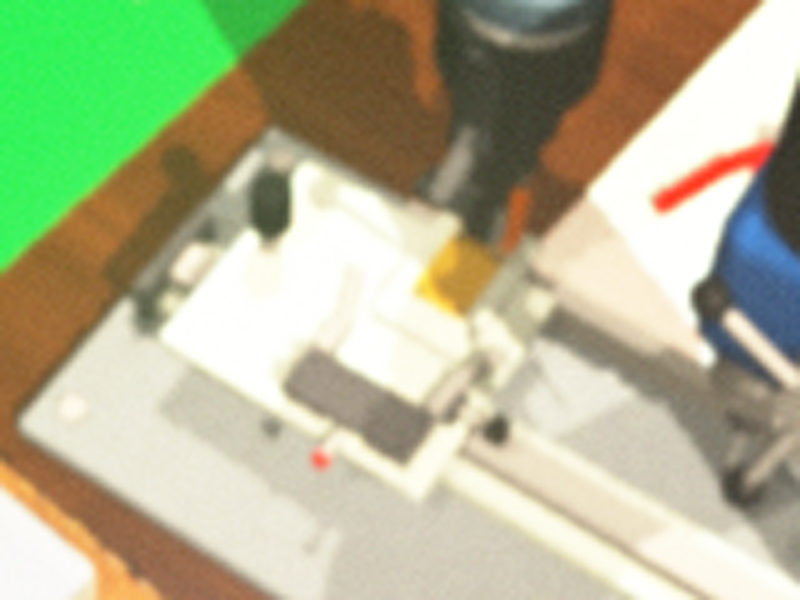

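View pics/w7.png

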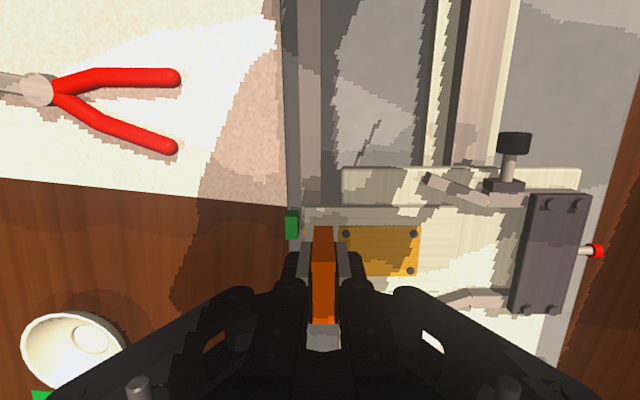

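```bash
cat >> h.py <<'E'
Bq=down(np.radians(6.2))
def pos(nx,ny,z):
    v=(.625+nx-.029)*NX+(-.0222+ny+.0007)*NY; v[2]=z; return v
def rep(env,l=""):
    s=env.read_state();e=s["eef_pos"];F=s["ft_force"]
    print(l,round(s["clock"],2),"nx",round((e@NX-.596)*1e3,1),"ny",round((e@NY+.0215)*1e3,1),"z",round(e[2]*1e3,1),"Fnx %.1f Fny %.1f Fz %.1f"%(F@NX,F@NY,F[2]),"T",s["wrist_torque"].round(2),"gap",round(s["finger_gap"],4),flush=True)
    return s
E
python3 - <<'E'
from h import *
from bench import env
env.line_to(pos(-.050,0,.0766),feed=.03);rep(env,"z")
for nx in(-.042,-.034,-.028,-.022,-.016,-.011):
    env.line_to(pos(nx,0,.0766),Bq,feed=.05);s=rep(env,nx)
    if abs(s["ft_force"]@NX)>8 or abs(s["ft_force"]@NY)>6: print("stop");break
c=env.capture("wrist");cv2.imwrite("pics/w8.png",c["image"])
E
```

```text
z 23.93 nx -49.7 ny -0.0 z 76.8 Fnx -0.9 Fny 0.3 Fz 1.9 T [-0.02  0.13  0.03] gap 0.0093
-0.042 24.23 nx -40.9 ny 0.1 z 76.8 Fnx 1.5 Fny 0.2 Fz 0.9 T [ 0.04 -0.3  -0.03] gap 0.0089
-0.034 24.54 nx -33.3 ny 0.0 z 76.9 Fnx 0.0 Fny 0.6 Fz 2.4 T [ 0.01 -0.12  0.03] gap 0.0093
-0.028 24.81 nx -28.0 ny -0.0 z 76.8 Fnx -0.4 Fny 0.3 Fz 4.5 T [0.01 0.2  0.01] gap 0.0092
-0.022 25.07 nx -22.0 ny -0.1 z 76.8 Fnx -1.9 Fny -1.0 Fz 4.8 T [-0.04  0.33  0.01] gap 0.0093
-0.016 25.34 nx -16.0 ny -0.1 z 76.8 Fnx -1.2 Fny 0.3 Fz 4.4 T [-0.03  0.31  0.01] gap 0.0094
-0.011 25.59 nx -11.3 ny -0.1 z 76.8 Fnx -1.4 Fny -0.0 Fz 6.2 T [-0.07  0.46  0.06] gap 0.0089
```

View pics/w8.png

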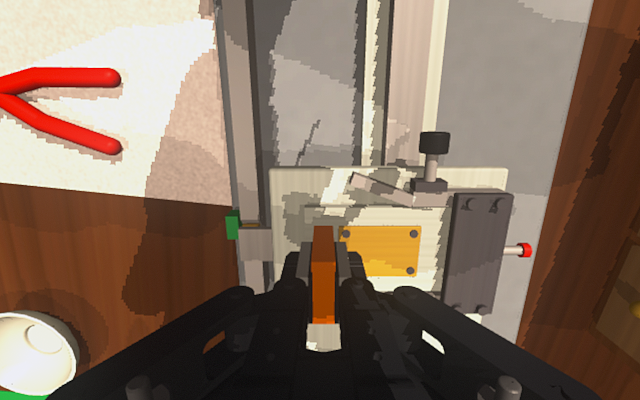

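```bash
python3 - <<'E'
from h import *
from bench import env
for nx in(-.008,-.005,-.002,0,.002,.004,.006,.008,.010):
    env.line_to(pos(nx,0,.0767),Bq,feed=.04);env.pause(.1);s=rep(env,nx)
    if s["ft_force"]@NX<-14: print("stop");break
c=env.capture("wrist");cv2.imwrite("pics/w9.png",c["image"]);np.save("c9.npy",c,allow_pickle=True)
c=env.capture("top");cv2.imwrite("pics/t9.png",c["image"])
E
```

```text
-0.008 25.99 nx -9.9 ny -0.1 z 76.8 Fnx -5.9 Fny -0.2 Fz 9.3 T [-0.14  0.89  0.05] gap 0.0092
-0.005 26.34 nx -8.4 ny -0.2 z 76.9 Fnx -8.7 Fny 0.9 Fz 13.0 T [-0.13  1.48 -0.03] gap 0.0096
-0.002 26.69 nx -6.0 ny -0.2 z 76.9 Fnx -10.3 Fny 0.1 Fz 14.1 T [-0.12  1.63 -0.01] gap 0.0092
0 27.04 nx -4.8 ny -0.1 z 76.9 Fnx -12.5 Fny 0.1 Fz 15.3 T [-0.13  1.91  0.03] gap 0.0095
0.002 27.39 nx -3.2 ny -0.2 z 76.9 Fnx -12.5 Fny 1.4 Fz 17.1 T [-0.17  2.01  0.06] gap 0.0095
0.004 27.74 nx -1.6 ny -0.1 z 77.0 Fnx -15.0 Fny -0.4 Fz 18.5 T [-0.18  2.28  0.04] gap 0.0094
stop
```

View pics/w9.png

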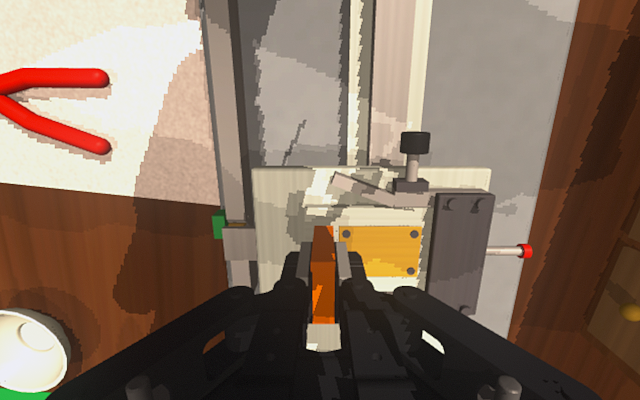

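```bash
python3 - <<'E'
from h import *
from bench import env
for nx,z in((.004,.0777),(.006,.0780),(.008,.0780),(.010,.0780),(.012,.0780),(.014,.078)):
    env.line_to(pos(nx,0,z),Bq,feed=.04);env.pause(.15);s=rep(env,nx)
    if s["ft_force"]@NX<-20: print("stop");break
c=env.capture("wrist");cv2.imwrite("pics/w10.png",c["image"]);np.save("c10.npy",c,allow_pickle=True)
E
```

```text
0.004 28.24 nx -1.5 ny -0.1 z 77.1 Fnx -12.1 Fny 0.8 Fz 13.1 T [-0.19  1.88  0.  ] gap 0.0091
0.006 28.64 nx -0.3 ny -0.1 z 77.2 Fnx -13.7 Fny 0.7 Fz 13.7 T [-0.17  2.11 -0.03] gap 0.0095
0.008 29.04 nx -0.3 ny -0.1 z 77.4 Fnx -18.4 Fny 0.4 Fz 18.8 T [-0.24  2.84  0.04] gap 0.009
0.01 29.44 nx -0.2 ny -0.1 z 77.5 Fnx -22.4 Fny 1.2 Fz 22.8 T [-0.27  3.63  0.01] gap 0.0091
stop
```

```bash
python3 - <<'E'
from h import *
from bench import env
env.line_to(pos(.0085,0,.0786),Bq,feed=.04);env.pause(.3);s=rep(env)
for n in("wrist","scene","top"):
    c=env.capture(n);cv2.imwrite(f"pics/{n}11.png",c["image"]);np.save(f"{n}11.npy",c,allow_pickle=True)
a=cv2.imread("pics/wrist11.png")[120:330,210:540];b=cv2.imread("pics/scene11.png")[225:320,275:400]
cv2.imwrite("pics/w11z.png",cv2.resize(a,None,fx=2.4,fy=2.4,interpolation=2));cv2.imwrite("pics/s11z.png",cv2.resize(b,None,fx=6,fy=6,interpolation=2))
t=cv2.imread("pics/top11.png");cv2.imwrite("pics/t11z.png",cv2.resize(t[110:215,135:320],None,fx=4.3,fy=4.3,interpolation=2))
E
```

```text
30.04 nx -0.2 ny -0.1 z 77.5 Fnx -17.5 Fny 0.6 Fz 16.5 T [-0.22  2.89  0.04] gap 0.0096
```

View pics/w11z.png

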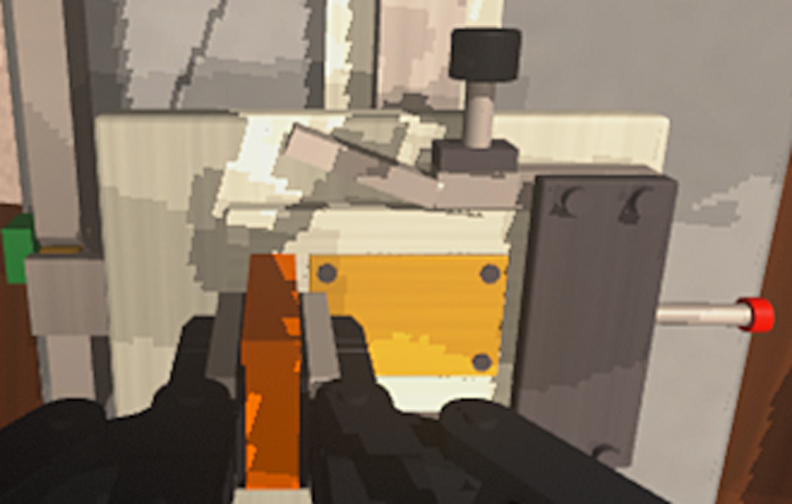

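View pics/s11z.png

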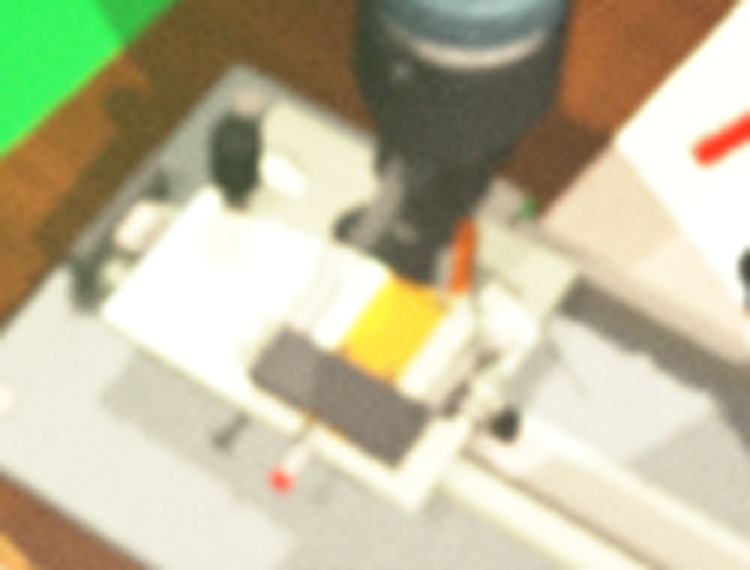

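View pics/t11z.png

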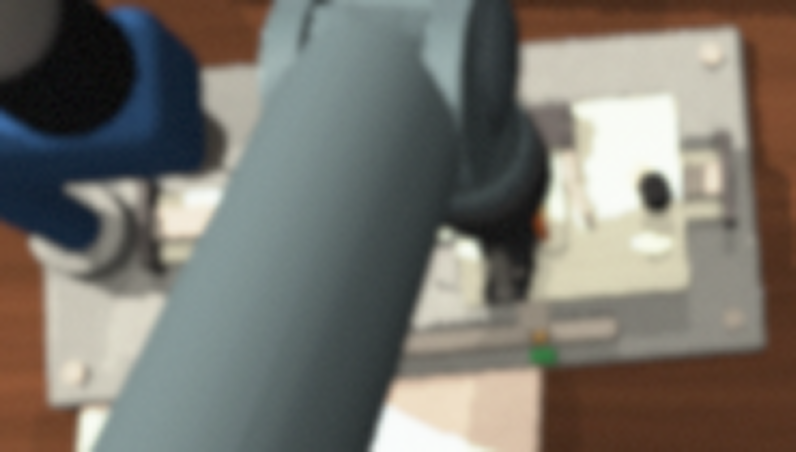

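```bash
python3 - <<'E'
from h import *
c=np.load("wrist11.npy",allow_pickle=True).item();c6=np.load("c6.npy",allow_pickle=True).item()
c8=cv2.imread("pics/w8.png")
Z=lambda p:np.array([210+p[0]/2.4,120+p[1]/2.4])
f=lambda uv,z:(lambda X:np.array([X@NX,X@NY]).round(4))(w(c,uv,z))
H=lambda p:np.array([290+p[0]/4,190+p[1]/4])
f6=lambda uv,z:(lambda X:np.array([X@NX,X@NY]).round(4))(w(c6,uv,z))
print("w6 plate frame: front",f6(H((668,70)),.2341),"back",f6(H((58,72)),.2341),"screws",f6(H((495,175)),.2355),f6(H((225,175)),.2355))
for a in((490,273),(482,362),(327,273)): print("screw",f(Z(a),.0635))
for a in((537,178),(515,405),(678,180)): print("lip",f(Z(a),.070))
print("guide",f(Z((300,208)),.064))
for z in(.06,.067): print("red",f(Z((768,315)),z),"before",f6(np.array([255+483/2.8,20+243/2.8]),z))
print("carrier",f(Z((97,117)),.056),f(Z((668,117)),.056))
E
```

```text
w6 plate frame: front [ 0.66   -0.0724] back [ 0.5801 -0.0723] screws [ 0.6381 -0.0865] [ 0.6022 -0.0864]
screw [ 0.6428 -0.0108]
screw [ 0.6429 -0.033 ]
screw [ 0.6067 -0.0112]
lip [0.6484 0.0129]
lip [ 0.6492 -0.04  ]
lip [0.6768 0.0127]
guide [0.6004 0.0042]
red [ 0.7082 -0.0221] before [ 0.697  -0.0213]
red [ 0.7031 -0.0187] before [ 0.6947 -0.0214]
carrier [0.5556 0.0223] [0.6802 0.023 ]
```

```bash
python3 - <<'E'
from h import *
from bench import env
rep(env);print(env.hand_in());rep(env)
E
```

```text
30.19 nx -0.2 ny -0.1 z 77.5 Fnx -17.4 Fny 1.2 Fz 17.8 T [-0.22  2.91  0.06] gap 0.009
the job is handed in; nothing more can be done
None
the job is handed in; nothing more can be done
```

The job is handed in at about 30 s, well inside the 53 s limit. The carrier is in the loading-station notch, and the brass-tag holder is pressed home under the lip with the arm still holding it.

- **Carrier:** I pulled it out by the knob, but it had started about 43 mm out, not at 0. The first pull ran past the notch onto the end stop at about 9 N, and the knob slid about 13 mm in the grip. I regripped, moved it back about 25 mm and let go. The roller then sat level with the green marker, and it was still there in the last picture.
- **Holder:** I took it by the orange tab, laid it flat, slid it between the guides under the lip and pushed on. The ejector met it about 10 mm before the stop.
- **Last checks:**
  - The holder stopped 0.2–0.3 mm from where I expected the stop, and pushing harder only raised the force.
  - The camera put its front edge at 0.6647 m along the push direction, against 0.664–0.665 m expected for the stop.
  - The red pin behind the lip had come out 8–11 mm, which fits full ejector travel if that pin shows it.
- **Holding force:** the arm is pushing in with about 17 N against the 7 N spring. It also presses down with about 17 N, more than I meant, because the arm flexes as it pushes.
- **Other things:** I only moved the carrier and the brass-tag holder. I did not check the copper-tag holder or the other bench items again at the end.

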